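# Index a sample changer by its star wheel

### The job

On the laboratory bench, bring the white sample cup on the loaded sample changer under its probe by advancing the changer's star wheel two teeth through the slot in its cover, in the direction of the arrow: push one tooth along the slot, lift the finger clear out of the slot, then go back in and push the next tooth. Do not touch the green carousel or its cup, and leave the empty changer's wheel as it is.

Things in the scene. Friction and masses are not known exactly. Their poses are not given: they have to be found in the camera images.
- star (a joint): Angle of the loaded changer's star wheel, rad: grows counter-clockwise from above; 0 = white cup under the probe. Starts at -1.37 to -1.14. 10 radial metal teeth 0.628 apart, 8 mm thick, 70 to 122 mm from the axis, from 26 to 58 mm above the bench; free below and between. At every multiple of 0.628 a tooth points at the slot's middle. Stiff (2-3 N at the teeth), no detent, stays where left.
- slot (a point): Middle of the slot in the loaded changer's cover, at its top face, 70 mm above the bench; the changer is a fixed cream box 270 x 270 mm. x points to the wheel axis, 100 mm away; y along the slot. Slot 48 mm wide (x), 150 mm long (y), cover 6 mm thick; closed fingers fit. Advancing teeth pass towards -y, as the dark arrow at that end shows; a tooth's stroke is about 70 mm.
- spare_tooth (a point): Tip of a star wheel tooth, on its top, in the second, empty changer: the same machine, but without a white cup on its green carousel. It stands beside the loaded one, to its left or right. Its wheel is not to be moved.
- cup (a point): Centre of the top of the white sample cup, 25 mm wide and 101 mm above the bench, on the olive-green carousel of the loaded changer: a disc 124 mm across on the cover that turns with the star wheel. The cup is 48 mm from the wheel's axis; the other 9 places are empty dark rounds. The probe needle hangs from a thin arm on the side away from the slot, up to 133 mm above the bench.

How it is judged:
By the outcome, as a careful person would: the job done as asked, in the order asked, and still so for the second after the job is handed in, with the robot touching nothing.
It also fails if it takes over 42 s, if anything falls off the work surface, if the arm or the gripper's body presses on something with over 40 N, if the wrist force passes 120 N, or if a joint passes its speed limit or range.

### The arm

A 7-joint arm with a two-finger parallel gripper is mounted at the origin on the work surface. World frame = base frame: x ahead of the robot, y to its left, z up, the work surface at z = 0. Lengths are in m, angles in rad, forces in N, time in s.
With the tool pointing down it reaches from about 0.4 to 0.875 m from the base axis. Payload 19.3 kg.
Tool frame: the origin (TCP) lies between the finger pads, 19 mm behind the fingertips; this is the grasp point; z points along the fingers, y is the line along which they close (so a half turn about z gives the same grasp; the last joint's range is limited). The gripper opens to 85 mm and grips with 20 to 120 N. Pads are 22 mm wide; open, the fingers measure 114 mm over their backs; the gripper's body (76 mm by 85 mm) begins 54 mm behind the grasp point. The pads swing forward as they close: fully open they stand 13 mm farther back than shut.
Start: joints at [-1.265, 0.521, -0.036, 1.599, 0.021, 1.021, -0.113], TCP at [0.229, 0.581, 0.25] pointing down, gripper open.
Joint ranges: [-2.91, 2.91], [-0.3, 2.13], [-1.5, 1.42], [0.17, 2.43], [-1.26, 4.41], [0.16, 1.93], [-2.52, 2.52]. Speed limits (rad/s): [1.89, 1.89, 2.39, 2.39, 3.01, 3.01, 3.01].

### API

Orientations are given as [roll, pitch, yaw] about the fixed x, y, z axes, in that order (R = Rz(yaw) Ry(pitch) Rx(roll)).
In Python, from workcell import telemetry, grab_frame, calibration, bot, outline_of, landmark_of gives the robot as it stands. The module is installed in compiled form; this text tells all that it offers.
- The arm moves only by the shell command python3 -m inch 'ROWS' [FORCE]. ROWS is JSON, a list of rows, each a list of 7 numbers: the shift along the tool's x, y, z in m, then the turn, a rotation vector about the tool's x, y, z in rad, then the closure, from 0 (fully open) to 1 (shut). A call has 1 to 5 rows; each row shifts and turns the commanded pose from where the row before left it, along the tool's axes as they then stand; what a row does not reach is not made up. A row lasts 1/10 s, in which the tool goes at most 50 mm and 8.59 degrees, less where a joint would pass 70% of its speed; a pose out of reach is approached as far as the arm can. A call is refused whole if a number of a shift passes 0.05 or a number of a turn 0.15, either way. A call with a gripper value outside its range is refused whole. The fingers move at their own pace and stop on an object; FORCE is the grip in N (left out, the last holds). Time passes only in rows, so rows that do not move let the fingers close. It gives the time, the measured TCP pose, the force, the opening and the grip force at its end, in the units of the state.
- telemetry.observe(): the state, without advancing time (a new reading comes with each control period).
- grab_frame(name): name is "side" or "top"; returns the picture (480x640x3 uint8, red, green, blue); there is no depth.
- calibration(name): a dict with "fovy" (degrees; the focal length in pixels is half the picture's height over the tangent of half this angle, whatever the lens; pixels are square), "cx", "cy" (the principal point, pixels), "pose" (4x4, takes a point from camera to world coordinates). Camera axes: x right, y down, z forward; pixel columns grow to the right and rows downward; lengths in m; the calibration is good to about 2 mm. A picture is of the moment at which its call begins. calibration takes no time and is no camera call.
- bot.job_done(): hands the job in; it is judged then, once.
Trained networks look in the newest picture that a camera, given by its name, has taken for a name from the list of things; names that differ only in an ending like _2 or _b are one class to them, and where a whole thing is asked for, a point or a joint stands for the part that bears it (a point fixed in the world has none). Each returns a list of dicts, best first, with "score" (0 to 1); they miss things now and then, are a little off and sometimes report something else, mostly with a low value. They report only what shows in the picture. A call takes as long as a camera call.
- outline_of(label, camera): "region" (480x640 bool, what is visible of it) and "rect" ([left, top, right, bottom] in pixels, round what is visible of it).
- landmark_of(label, camera): "xy" ([column, row] in pixels: a listed point, or the origin of a listed thing).
The state is a dict: "clock": time; "qpos": joint angles; "qd": joint speeds; "joint_efforts": joint torques, N m; "position": TCP position; "tool_rot": TCP orientation; "force": force on the tool from outside, world axes, zero at the start; "moment": the same for the moment, N m; "grip_width": finger opening in m; "finger_force": force on a finger pad.
Only numpy, scipy, OpenCV 4.12 (cv2) and the standard library are available. Lean on these libraries where they do the work, as an engineer would, in place of code of your own. Each camera call takes 0.05 s, during which the arm holds its last target. There are 200 camera calls.

## Working session

There is one attempt and no reset: what is moved stays moved. The work goes in short steps, Python scripts to look and compute and a shell command to move; the robot and the scene stay as the last step left them, time stands still between calls to the robot, and variables do not carry over. Pictures are saved under pics/ and viewed, at most 10 in all, crops included, and the job is handed in when it is done.

```bash
mkdir -p pics; cat > h.py <<'E'
import numpy as np, cv2
from workcell import telemetry, grab_frame, calibration, bot, outline_of, landmark_of
def cam(n):
    c=calibration(n); f=240/np.tan(np.radians(c["fovy"])/2); return c,f,np.array(c["pose"])
def ray(n,xy):
    c,f,P=cam(n); d=P[:3,:3]@np.array([(xy[0]-c["cx"])/f,(xy[1]-c["cy"])/f,1]); return P[:3,3],d/np.linalg.norm(d)
def atz(n,xy,z):
    o,d=ray(n,xy); return o+d*(z-o[2])/d[2]
def tri(a,b):
    A=0;B=0
    for n,xy in (("top",a),("side",b)):
        o,d=ray(n,xy); M=np.eye(3)-np.outer(d,d); A=A+M; B=B+M@o
    return np.linalg.solve(A,B)
def proj(n,p):
    c,f,P=cam(n); q=P[:3,:3].T@(np.array(p)-P[:3,3]); return [c["cx"]+f*q[0]/q[2],c["cy"]+f*q[1]/q[2]]
E
cat > a.py <<'E'
from h import *
np.set_printoptions(precision=4,suppress=True)
s=telemetry.observe(); print(s["clock"],s["position"],s["tool_rot"])
for n in("top","side"):
    im=grab_frame(n); cv2.imwrite(f"pics/{n}0.png",im[:,:,::-1])
    print(n,cam(n)[2][:3,3],cam(n)[2][:3,2])
    for l,z in(("slot",.07),("cup",.101),("spare_tooth",.058)):
        for r in landmark_of(l,n)[:3]: print(l,r["score"],np.array(r["xy"]),atz(n,r["xy"],z))
E
python3 a.py
```

```text
0.0 [0.2293 0.5811 0.2494] [-3.1404  0.0001  2.7658]
top [ 0.4584 -0.0063  0.7899] [ 0.1596 -0.027  -0.9868]
slot 0.92 [190.  317.7] [0.4595 0.1806 0.07  ]
cup 0.73 [202.5 233.2] [0.5836 0.156  0.101 ]
spare_tooth 0.76 [374.8 292.5] [ 0.49   -0.1039  0.058 ]
side [0.3253 0.6479 0.5399] [ 0.3203 -0.7871 -0.5272]
slot 0.59 [362.9 354.6] [0.4638 0.1816 0.07  ]
cup 0.77 [279.1 293.6] [0.5849 0.1504 0.101 ]
cup 0.37 [363.  356.5] [0.4536 0.2151 0.101 ]
spare_tooth 0.85 [403.8 238.1] [ 0.4895 -0.0982  0.058 ]
```

View pics/top0.png

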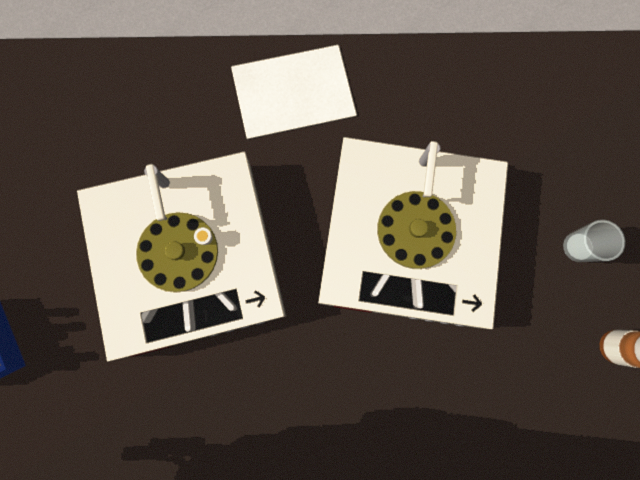

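View pics/side0.png

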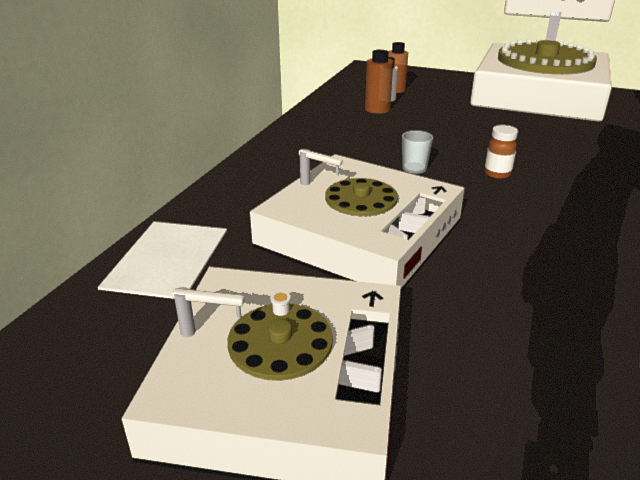

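The loaded changer is on the left. In the top picture its slot corners are about (141,320), (238,291), (243,315) and (146,342). The arrow at (256,298) points right, the cup is at (202,236), and a tooth stands mid-slot at (189,316). The side view agrees, with the cup at (281,300) and the arrow at (372,298).

```bash
cat > b.py <<'E'
from h import *
np.set_printoptions(precision=4,suppress=True)
print("cup tri",tri((202.5,233.2),(279.1,293.6)),"slot tri",tri((190,317.7),(362.9,354.6)))
im=cv2.imread("pics/top0.png"); g=cv2.cvtColor(im,cv2.COLOR_BGR2GRAY)
# box top face: bright component -> corners on z=.07
m=((g>150)).astype(np.uint8); m[:140,:]=0; m[:, 300:]=0
m=cv2.morphologyEx(m,cv2.MORPH_CLOSE,np.ones((3,3)))
c=max(cv2.findContours(m,cv2.RETR_EXTERNAL,cv2.CHAIN_APPROX_NONE)[0],key=cv2.contourArea)
p=np.array([atz("top",q[0],.07)[:2] for q in cv2.convexHull(c)],np.float32)
r=cv2.minAreaRect(p); print("box",r)
# slot corners
q=np.array([atz("top",a,.07)[:2] for a in((141,319.5),(239,290.5),(243,314.5),(146,342))],np.float32)
print("slot corners",q,"mean",q.mean(0),cv2.minAreaRect(q))
# carousel: olive
hsv=cv2.cvtColor(im,cv2.COLOR_BGR2HSV); o=((hsv[:,:,0]>22)&(hsv[:,:,0]<35)&(hsv[:,:,1]>140)&(hsv[:,:,2]>60)).astype(np.uint8); o[:,300:]=0
c=cv2.findContours(o,cv2.RETR_EXTERNAL,cv2.CHAIN_APPROX_NONE)[0]; c=max(c,key=cv2.contourArea)
for z in(.075,.08,.085):
    p=np.array([atz("top",a[0],z)[:2] for a in cv2.convexHull(c)],np.float32); print(z,cv2.minEnclosingCircle(p))
E
python3 b.py; python3 -c "
import cv2;a=cv2.imread('pics/top0.png')[140:370,70:300];b=cv2.imread('pics/side0.png')[260:430,220:420]
cv2.imwrite('pics/c.png',cv2.resize(a,(600,600),interpolation=2))"
```

```text
cup tri [0.5827 0.155  0.1051] slot tri [0.4616 0.1811 0.0699]
box ((0.5677967667579651, 0.20186766982078552), (0.2853715121746063, 0.2702518701553345), 12.549610137939453)
slot corners [[0.459  0.2542]
 [0.4985 0.1065]
 [0.4619 0.1005]
 [0.4254 0.2456]] mean [0.4612 0.1767] ((0.4617316424846649, 0.1760263442993164), (0.036931633949279785, 0.1528664529323578), 14.27453899383545)
0.075 ((0.561079740524292, 0.20077042281627655), 0.06117731332778931)
0.08 ((0.5603619813919067, 0.19932235777378082), 0.06075000762939453)
0.085 ((0.5596438050270081, 0.197874516248703), 0.06032285839319229)
```

View pics/c.png

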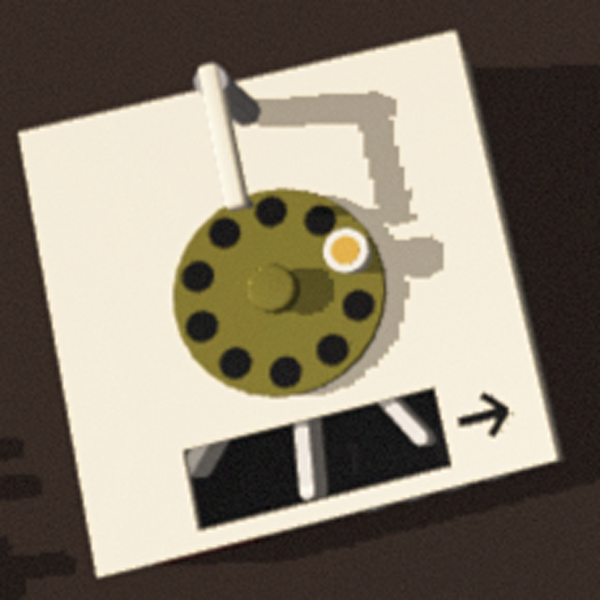

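The crop shows the slot corners at crop pixels (184,450), (435,389), (450,465) and (198,528). The middle tooth runs from (302,425) to a tip at (308,493), and the cup is at (346,250).

```bash
cat > c.py <<'E'
from h import *
np.set_printoptions(precision=4,suppress=True)
px=lambda a:(70+a[0]/2.609-.3,140+a[1]/2.609-.3)
f=lambda L,z:np.array([atz("top",px(a),z)[:2] for a in L],np.float32)
q=f([(184,450),(435,389),(450,465),(198,528)],.07); print(q,q.mean(0),cv2.minAreaRect(q))
b=f([(18,132),(457,30),(560,460),(97,577)],.07); print("box",b,b.mean(0)); print(np.linalg.norm(b-np.roll(b,-1,0),axis=1))
d=[np.arctan2(*(v[::-1])) for v in (b[0]-b[1],b[3]-b[2],q[0]-q[1],q[3]-q[2])]; e=[np.arctan2(*(v[::-1])) for v in (b[0]-b[3],b[1]-b[2],q[0]-q[3],q[1]-q[2])]
print("ydir",np.degrees(d),"xdir",np.degrees(e))
th=np.median(np.r_[np.array(d)-np.pi/2,e]); X=np.array([np.cos(th),np.sin(th)]); Y=np.array([-X[1],X[0]])
S=q.mean(0); A=S+.1*X
cup=tri((202.5,233.2),(279.1,293.6))[:2]
v=cup-A; print("th",np.degrees(th),"A",A,"cup r",np.hypot(*v),"star from cup",np.arctan2(v@Y,v@X))
t=f([(302,425),(308,497)],.058)-A; print("tooth local",t@X,t@Y,"ang",[np.arctan2(-(a@Y),-(a@X)) for a in t], "dir",np.arctan2(-((t[1]-t[0])@-Y)*-1,-((t[1]-t[0])@X)))
t=f([(404,405),(430,444)],.058)-A; print("tooth2",[np.arctan2(-(a@Y),-(a@X)) for a in t],np.linalg.norm(t,axis=1))
E
python3 c.py
```

```text
[[0.47   0.2557]
 [0.5012 0.1104]
 [0.4568 0.1017]
 [0.4253 0.2463]] [0.4633 0.1785] ((0.4632416069507599, 0.17834460735321045), (0.04565359652042389, 0.1487332433462143), 12.130295753479004)
box [[0.663  0.3615]
 [0.7219 0.097 ]
 [0.4578 0.0377]
 [0.3997 0.3026]] [0.5606 0.1997]
[0.2709 0.2707 0.2712 0.2699]
ydir [102.5385 102.3742 102.1303 102.2909] xdir [12.604  12.6663 11.9628 11.1246]
th 12.332518 A [0.561  0.1999] cup r 0.04989088082412233 star from cup -1.3357538784257694
tooth local [-0.0783 -0.1204] [0.0081 0.0129] ang [np.float32(-0.102941506), np.float32(-0.10700204)] dir -0.11454187
tooth2 [np.float32(0.57735866), np.float32(0.5303525)] [0.097  0.1246]
```

```bash
python3 -m inch '[[0,0,0,0,0,-0.148,1],[0,0,0,0,0,-0.148,1],[0,0,0,0,0,-0.148,1],[0,0,0,0,0,-0.148,1],[-0.016,-0.045,0,0,0,0,1]]' 40; python3 -m inch '[[-0.016,-0.045,0,0,0,0,1],[-0.016,-0.045,0,0,0,0,1],[-0.016,-0.045,0,0,0,0,1],[-0.016,-0.045,0,0,0,0,1],[-0.016,-0.045,0,0,0,0,1]]'
cat > t.py <<'E'
from h import *
np.set_printoptions(precision=4,suppress=True)
s=telemetry.observe(); th=.2173; X=np.array([np.cos(th),np.sin(th)]);Y=np.array([-X[1],X[0]]); d=np.array(s["position"])[:2]-[.561,.2]
print(s["clock"],"local",d@X,d@Y,"z",s["position"][2],"rpy",s["tool_rot"],"yaw err",(s["tool_rot"][2]-(th+np.pi)+np.pi)%(2*np.pi)-np.pi,"F",s["force"],s["grip_width"])
E
python3 t.py
```

```text
clock: 0.9
position: [0.2511, 0.544, 0.2495]
tool_rot: [3.139, -0.002, -2.913]
force: [1.5, -1.3, -0.2]
grip_width: 0.0125
finger_force: 0.0
clock: 1.4
position: [0.3819, 0.3365, 0.2502]
tool_rot: [3.141, 0.0, -2.925]
force: [0.7, -0.3, 0.1]
grip_width: -0.0001
finger_force: 0.0
1.4 local -0.14550724763678433 0.17188797880824092 z 0.25022657890357075 rpy [ 3.1414  0.0005 -2.9255] yaw err -0.0011705490923255013 F [ 0.7436 -0.344   0.0854] -0.00010061372772672253
```

```bash
python3 -m inch '[[-0.016,-0.044,0,0,0,0,1],[-0.016,-0.044,0,0,0,0,1],[-0.016,-0.044,0,0,0,0,1],[0,0,0.05,0,0,0,1],[0,0,0.05,0,0,0,1]]' >/dev/null; python3 -m inch '[[0,0,0,0,0,0,1]]'; python3 t.py; python3 -c "
from h import *
i=grab_frame('side');cv2.imwrite('pics/s1.png',cv2.resize(i[150:450,180:580,::-1],(800,600)))
for r in outline_of('star','side')[:0]:pass"
```

```text
clock: 2.0
position: [0.4538, 0.218, 0.1455]
tool_rot: [-3.139, -0.008, -2.926]
force: [-0.9, -0.6, -0.0]
grip_width: -0.0
finger_force: 0.0
2.0 local -0.10079428717749815 0.04067087117408294 z 0.14553889349263388 rpy [-3.1391 -0.0081 -2.9256] yaw err -0.001344575561143202 F [-0.8975 -0.6357 -0.0043] -3.918608866635733e-05
```

View pics/s1.png

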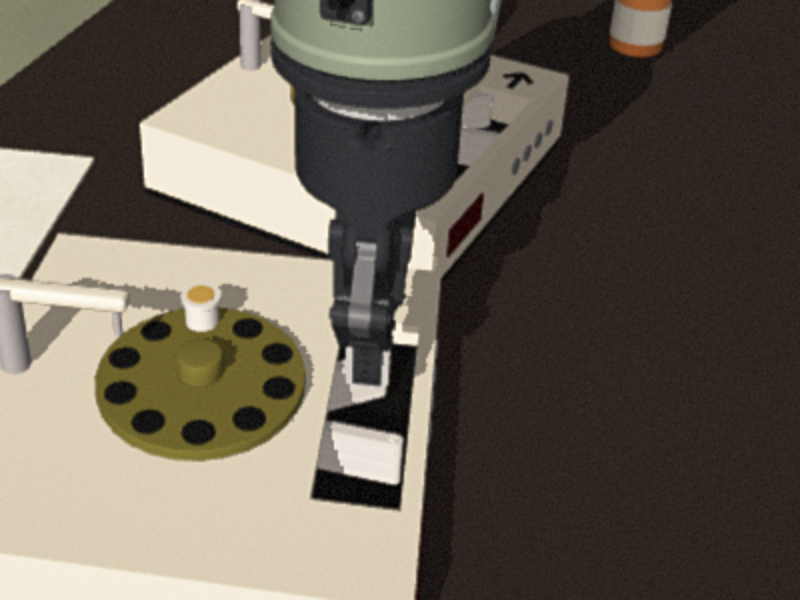

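The fingers are closed above the slot with the tip at crop pixel (368,385), between the middle tooth (365,375) and the upstream tooth (365,450). The cup at (201,297) is untouched. Now I lower them in.

```bash
python3 -m inch '[[-0.003,0,0.03,0,0,0,1],[0,0,0.03,0,0,0,1],[0,0,0.015,0,0,0,1],[0,0,0.01,0,0,0,1],[0,0,0,0,0,0,1]]'; python3 t.py;  python3 -c "
from h import *
i=grab_frame('side');cv2.imwrite('pics/s2.png',cv2.resize(i[150:450,180:580,::-1],(800,600)))"
```

```text
clock: 2.6
position: [0.4598, 0.2208, 0.066]
tool_rot: [3.141, 0.001, -2.925]
force: [0.1, 1.0, -0.2]
grip_width: 0.0002
finger_force: 0.0
2.6 local -0.09431763405047532 0.04214984740380801 z 0.06598911239098001 rpy [ 3.1413  0.0012 -2.925 ] yaw err -0.0007229549988760908 F [ 0.0526  1.0227 -0.2175] 0.00017226815419291844
```

View pics/s2.png

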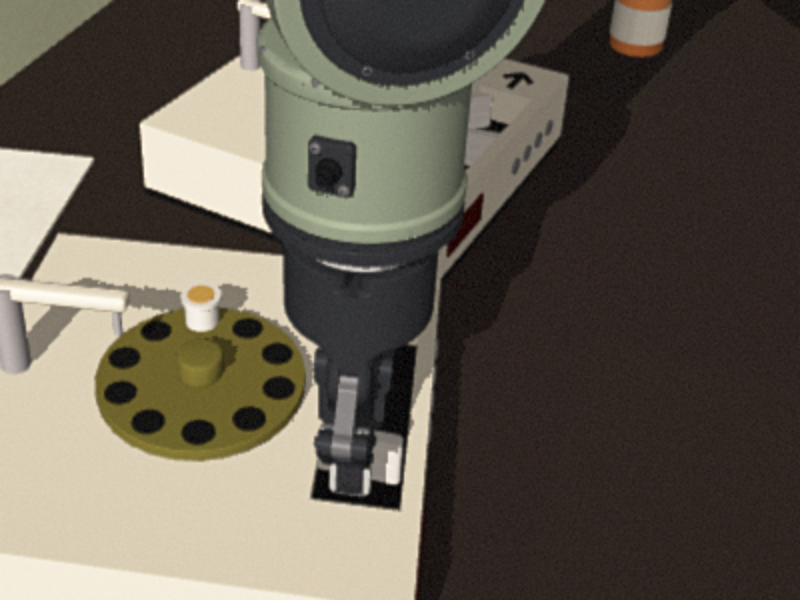

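```bash
cat > p.py <<'E'
from h import *
th=.2173; X=np.array([np.cos(th),np.sin(th)]);Y=np.array([-X[1],X[0]])
def P(x,y,z):
    w=np.array([.561,.2])+x*X+y*Y; a=proj("side",[*w,z]); return [round((a[0]-180)*2),round((a[1]-150)*2)]
print("tip47",P(-.0943,.042,.047),"tip40",P(-.0943,.042,.04),"TCP",P(-.0943,.042,.066), "hover tip",P(-.1,.0407,.1265))
for a in(.105,.733):
  print("tooth",a,[P(-r*np.cos(a),r*np.sin(a),z) for r in(.07,.122) for z in(.058,.026)])
print("slot",[P(-.1+sx*.024,sy*.075,.07) for sx in(-1,1) for sy in(-1,1)], "cup0", P(.048*np.cos(1.36),-.048*np.sin(1.36),.101))
E
python3 p.py
```

```text
tip47 [349, 487] tip40 [348, 496] TCP [350, 463] hover tip [364, 381]
tooth 0.105 [[314, 424], [314, 462], [402, 441], [399, 480]]
tooth 0.733 [[273, 470], [273, 510], [334, 529], [332, 569]]
slot [[418, 327], [399, 512], [343, 319], [308, 500]] cup0 [200, 294]
```

Projection confirms the tooth beside the fingers is the middle one, so the fingers sit correctly just upstream of it. I'll go slightly deeper and push.

```bash
python3 -m inch '[[0.003,0,0.006,0,0,0,1],[0,-0.015,0,0,0,0,1],[0,-0.015,0,0,0,0,1],[0,-0.015,0,0,0,0,1],[0,-0.015,0,0,0,0,1]]'; python3 t.py; python3 -m inch '[[0,-0.01,0,0,0,0,1],[0,-0.008,0,0,0,0,1],[0,0,0,0,0,0,1]]';python3 t.py
cat > m.py <<'E'
import sys
from h import *
th=.2173; X=np.array([np.cos(th),np.sin(th)]);Y=np.array([-X[1],X[0]]);A=np.array([.561,.2])
o={}
for n in("top","side"):
    im=grab_frame(n); cv2.imwrite(f"pics/{sys.argv[1]}_{n}.png",im[:,:,::-1])
    for r in landmark_of("cup",n)[:2]:
        v=atz(n,r["xy"],.101)[:2]-A; print(n,r["score"],np.array(r["xy"]),"r",np.hypot(*v),"star",np.arctan2(v@Y,v@X))
E
python3 m.py a
```

```text
clock: 3.15
position: [0.4698, 0.1614, 0.0599]
tool_rot: [3.141, 0.002, -2.925]
force: [0.6, 4.1, -0.5]
grip_width: 0.0002
finger_force: 1.6
3.15 local -0.09742542290412352 -0.018043116670581626 z 0.05985065490456287 rpy [ 3.1406  0.0021 -2.9246] yaw err -0.00034824895213603213 F [ 0.6191  4.0866 -0.5255] 0.00018387237904092911
clock: 3.45
position: [0.4732, 0.1426, 0.0593]
tool_rot: [-3.141, 0.0, -2.927]
force: [0.1, -0.1, -0.6]
grip_width: 0.0
finger_force: 0.0
3.45 local -0.09809510248380278 -0.03714413320360737 z 0.05926102859352994 rpy [-3.1413  0.0002 -2.9266] yaw err -0.002314202980320701 F [ 0.1268 -0.1099 -0.6126] 3.4525426954994314e-05
top 0.96 [188.2 221.6] r 0.04663253646622034 star -0.7199759741127937
side 0.85 [257.8 298.9] r 0.05318151504121205 star -0.8269116916015974
```

```bash
python3 -m inch '[[0,-0.005,0,0,0,0,1],[0,0,0,0,0,0,1],[0,0.006,-0.02,0,0,0,1],[0,0.005,-0.04,0,0,0,1],[0,0.03,-0.03,0,0,0,1]]'; python3 -m inch '[[0,0.045,0,0,0,0,1],[0,0,0,0,0,0,1]]'; python3 t.py; python3 m.py b; python3 -c "
import cv2;a=cv2.imread('pics/b_top.png')[140:370,70:300];b=cv2.imread('pics/b_side.png')[260:460,200:440]
cv2.imwrite('pics/d.png',cv2.hconcat([cv2.resize(a,(400,400),interpolation=2),cv2.resize(b,(400,400*200//240),interpolation=2).copy() if 0 else cv2.copyMakeBorder(cv2.resize(b,(400,333),interpolation=2),0,67,0,0,0)]))"
```

```text
clock: 4.15
position: [0.4658, 0.1762, 0.1505]
tool_rot: [-3.14, -0.0, -2.93]
force: [0.4, -0.0, 0.3]
grip_width: 0.0004
finger_force: 0.0
clock: 4.35
position: [0.4545, 0.2281, 0.15]
tool_rot: [3.139, 0.002, -2.919]
force: [0.2, -1.0, -0.4]
grip_width: -0.0001
finger_force: 0.0
4.35 local -0.09795299712165081 0.05039539144138274 z 0.14996280442512974 rpy [ 3.1387  0.0021 -2.9194] yaw err 0.004941536862407503 F [ 0.2106 -1.0374 -0.3689] -9.424321553301992e-05
top 0.64 [186.6 218. ] r 0.050559311627339745 star -0.6236646087989901
side 0.89 [254.6 300.5] r 0.052765951477510176 star -0.7374264627962482
```

View pics/d.png

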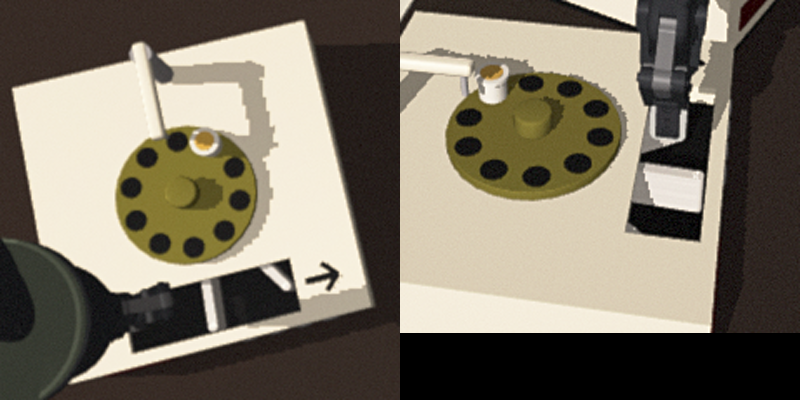

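The cup has moved one place, to (205,142) in the left panel. The next tooth now stands mid-slot, from (208,282) to (214,327). I'll measure the star angle from the ring of dark rounds.

```bash
cat > star.py <<'E'
import sys
from h import *
from scipy.optimize import least_squares
th=.2173
def est(fn,n="top"):
    im=cv2.imread(fn); g=im.max(2); m=(g<55).astype(np.uint8)
    k,l,st,ce=cv2.connectedComponentsWithStats(m)
    P=[]
    for i in range(1,k):
        w=atz(n,ce[i],.08)
        if 15<st[i,4]<300 and .035<np.hypot(*(w[:2]-[.561,.2]))<.06: P.append(w[:2])
    P=np.array(P); q=2*np.pi/10
    def f(v):
        d=P-v[:2]; a=np.arctan2(d[:,1],d[:,0])-th-v[2]
        e=a-q*np.round(a/q); return np.r_[np.hypot(d[:,0],d[:,1])-.048,.048*e]
    r=min((least_squares(f,[.561,.2,b],loss="soft_l1",f_scale=.002) for b in(-.2,0,.2)),key=lambda r:r.cost)
    print(fn,len(P),"ctr",r.x[:2],"star mod .628",(r.x[2]+q/2)%q-q/2,"rms",np.sqrt(np.mean(r.fun**2)))
for a in sys.argv[1:]: est(a,"side" if "side" in a else "top")
E
python3 star.py pics/top0.png pics/side0.png pics/b_top.png pics/b_side.png
python3 - <<'E'
import sys; sys.path.insert(0,'.')
from h import *
th=.2173; X=np.array([np.cos(th),np.sin(th)]);Y=np.array([-X[1],X[0]])
for a in((208,283),(214,328)):
    d=atz("top",(70+a[0]/1.739,140+a[1]/1.739),.058)[:2]-[.561,.2]; print(np.arctan2(-(d@Y),-(d@X)),np.hypot(*d))
E
```

```text
pics/top0.png 9 ctr [0.56064821 0.20045998] star mod .628 -0.10801205668093916 rms 0.0001081502064200068
pics/side0.png 9 ctr [0.56177016 0.1987488 ] star mod .628 -0.10767836061252295 rms 0.0001811795731382832
-0.024577240126618945 0.08007388973586144
-0.039390247861287475 0.1201068777393505Traceback (most recent call last):
  File "star.py", line 18, in <module>
    for a in sys.argv[1:]: est(a,"side" if "side" in a else "top")
                           ~~~^^^^^^^^^^^^^^^^^^^^^^^^^^^^^^^^^^^^
  File "star.py", line 10, in est
    w=atz(n,ce[i],.08)
  File "h.py", line 8, in atz
    o,d=ray(n,xy); return o+d*(z-o[2])/d[2]
        ~~~^^^^^^
  File "h.py", line 6, in ray
    c,f,P=cam(n); d=P[:3,:3]@np.array([(xy[0]-c["cx"])/f,(xy[1]-c["cy"])/f,1]); return P[:3,3],d/np.linalg.norm(d)
          ~~~^^^
  File "h.py", line 4, in cam
    c=calibration(n); f=240/np.tan(np.radians(c["fovy"])/2); return c,f,np.array(c["pose"])
ValueError: time passes only in moves, steps and waits
```

```bash
sed -i 's/^def cam/from functools import lru_cache\n@lru_cache\ndef cam/' h.py; python3 star.py pics/top0.png pics/side0.png pics/a_side.png pics/b_top.png pics/b_side.png
```

```text
pics/top0.png 9 ctr [0.56064821 0.20045998] star mod .628 -0.10801205668093916 rms 0.0001081502064200068
pics/side0.png 9 ctr [0.56177016 0.1987488 ] star mod .628 -0.10767836061252295 rms 0.0001811795731382832
pics/a_side.png 9 ctr [0.56173745 0.19877408] star mod .628 -0.07337322778969857 rms 0.000176214734161634
pics/b_top.png 9 ctr [0.56074432 0.20054699] star mod .628 -0.04542538400361973 rms 0.00010690090628080494
pics/b_side.png 9 ctr [0.56176044 0.19875749] star mod .628 -0.04422014527438267 rms 0.00016945830282887332
```

The star is at -0.673, so 0.673 is left. From the first push, its end should fall at TCP local y of about -0.046. Now the second entry and push.

```bash
python3 -m inch '[[0,-0.007,0.03,0,0,0,1],[0,0,0.03,0,0,0,1],[0,0,0.02,0,0,0,1],[0,0,0.011,0,0,0,1],[0,0,0,0,0,0,1]]'; python3 t.py
```

```text
clock: 5.05
position: [0.4567, 0.2147, 0.0569]
tool_rot: [-3.141, -0.002, -2.926]
force: [0.4, -0.1, 1.2]
grip_width: 0.0
finger_force: 0.0
5.05 local -0.09867005760066105 0.036796345008268616 z 0.05686872008002436 rpy [-3.1406 -0.0023 -2.9264] yaw err -0.002114244331338 F [ 0.3846 -0.1134  1.1704] 4.049429504733906e-05
```

```bash
python3 -m inch '[[0,-0.015,-0.002,0,0,0,1],[0,-0.015,0,0,0,0,1],[0,-0.015,0,0,0,0,1],[0,-0.015,0,0,0,0,1],[0,-0.010,0,0,0,0,1]]'; python3 -m inch '[[0,-0.006,0,0,0,0,1],[0,0,0,0,0,0,1]]'; python3 t.py; python3 m.py c; python3 star.py pics/c_side.png
```

```text
clock: 5.55
position: [0.4731, 0.1467, 0.0611]
tool_rot: [3.141, 0.002, -2.926]
force: [-0.3, 4.3, 0.0]
grip_width: 0.0001
finger_force: 1.4
clock: 5.75
position: [0.4737, 0.1408, 0.0604]
tool_rot: [-3.141, 0.0, -2.927]
force: [1.2, -0.3, 0.5]
grip_width: -0.0003
finger_force: 0.0
5.75 local -0.09796616022608745 -0.039002039617931354 z 0.06040427638230117 rpy [-3.1414  0.0004 -2.9266] yaw err -0.0022759848633997493 F [ 1.1816 -0.3155  0.5112] -0.00034414843311152615
top 0.73 [169.4 216.8] r 0.04925051022999628 star -0.10115950988554229
side 0.97 [242.6 315.8] r 0.04575944873422969 star -0.12028813636839958
pics/c_side.png 9 ctr [0.56167714 0.19873344] star mod .628 -0.05901603205600303 rms 0.00014405435852178576
```

```bash
python3 -m inch '[[0,-0.006,0,0,0,0,1],[0,0,0,0,0,0,1]]'; python3 t.py; python3 m.py d; python3 star.py pics/d_side.png
```

```text
clock: 6.15
position: [0.4748, 0.1352, 0.0599]
tool_rot: [-3.141, -0.0, -2.926]
force: [-0.1, 1.7, 0.1]
grip_width: -0.0002
finger_force: 0.6
6.15 local -0.09817786682140422 -0.04468352330988604 z 0.05994508866721887 rpy [-3.1414 -0.0001 -2.9256] yaw err -0.0012758845668860985 F [-0.1114  1.7414  0.0815] -0.00015163641029836036
top 0.62 [167.1 215.7] r 0.05151625033424647 star -0.038230704560300754
side 0.67 [238.7 312.3] r 0.05292808345874781 star -0.20672613911419072
pics/d_side.png 9 ctr [0.56164039 0.19866023] star mod .628 -0.023390897891358176 rms 0.0002439101270565689
```

```bash
python3 -m inch '[[0,-0.0035,0,0,0,0,1],[0,0,0,0,0,0,1]]'; python3 t.py; python3 m.py e; python3 star.py pics/e_side.png
```

```text
clock: 6.55
position: [0.4756, 0.132, 0.06]
tool_rot: [-3.142, 0.0, -2.926]
force: [-0.0, 2.1, 0.5]
grip_width: 0.0003
finger_force: 0.7
6.55 local -0.09809659678477164 -0.0480302967059022 z 0.060003477833051766 rpy [-3.1416  0.0001 -2.9256] yaw err -0.001280905816641642 F [-0.0247  2.0956  0.4549] 0.00025580525004702335
top 0.61 [164.  216.6] r 0.05130473967007212 star 0.05426269256001502
side 0.72 [240.7 318.8] r 0.046103223997431 star 0.001260858105384899
pics/e_side.png 9 ctr [0.56162434 0.19869409] star mod .628 0.0025920664634941915 rms 0.0003141036712195537
```

Star ≈ 0. I'll lift out without disturbing the tooth, move clear and check.

```bash
python3 -m inch '[[0,0.006,-0.005,0,0,0,1],[0,0.004,-0.04,0,0,0,1],[0,0,-0.05,0,0,0,1],[0,0.03,-0.03,0,0,0,1],[0.03,0.03,0,0,0,0,1]]'; python3 -m inch '[[0.02,0.04,0,0,0,0,1],[0.02,0.04,0,0,0,0,1],[0,0,0,0,0,0,1],[0,0,0,0,0,0,1]]'; python3 m.py f; python3 star.py pics/f_top.png pics/f_side.png; python3 -c "
import cv2;a=cv2.imread('pics/f_top.png')[130:370,60:540]
cv2.imwrite('pics/f.png',cv2.resize(a,(800,400),interpolation=2))"
```

```text
clock: 7.25
position: [0.4343, 0.1963, 0.1891]
tool_rot: [3.139, 0.008, -2.928]
force: [0.1, 2.1, -1.3]
grip_width: -0.0001
finger_force: 0.0
clock: 7.65
position: [0.3743, 0.2646, 0.1854]
tool_rot: [3.142, 0.0, -2.923]
force: [0.6, -0.2, 0.2]
grip_width: 0.0
finger_force: 0.0
top 0.68 [165.7 216.2] r 0.05122533661458917 star 0.0040005703697394
side 0.76 [240.  317.1] r 0.04786038102988788 star -0.05713249916203678
pics/f_top.png 9 ctr [0.5607784  0.20051603] star mod .628 0.005307059880681808 rms 8.59423351155202e-05
pics/f_side.png 9 ctr [0.56161243 0.19869462] star mod .628 0.0024344139789658215 rms 0.00029365578169769413
```

View pics/f.png

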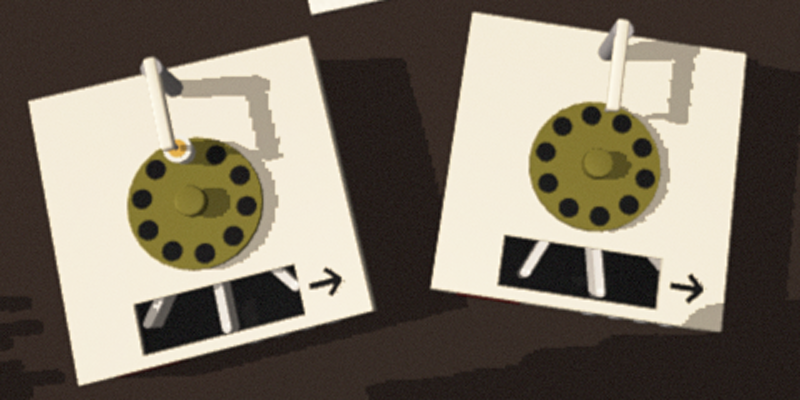

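The cup at (178,150) is under the probe arm, a tooth stands mid-slot at (225,310), and the empty changer is unchanged. The arm is clear, so I'm handing in.

```bash
python3 -c "
from workcell import bot
print(bot.job_done())"
```

```text
the job is handed in; nothing more can be done
None
```

The white cup is under the probe: the star wheel was advanced two teeth in two separate pushes and reads within 0.01 rad of 0, the empty changer's wheel looks unchanged, and the job was handed in at about 8 s.

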